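# Hang the vacuum gauge plate on its keyhole screw

### The job

Take the gauge plate out of its holder and hang it on the screw of the aluminium upright: pass the keyhole's wide hole over the screw head until the plate's back is against the upright, then slide it slowly down until the narrow slot sits fully home on the screw, and only then let go. Feel for the screw gently, never ramming or dropping the plate, and leave it hanging upright and still with the other things on the bench undisturbed.

Things in the scene. Friction and masses are not known exactly. Their poses are not given: they have to be found in the camera images.
- plate: Gauge plate: upright aluminium plate 90 mm wide (y), 190 high (z), 5 thick (x = 0 flat back, x = 5 front), 0.3 to 0.5 kg, standing in the holder, leaning a degree or two at most. Origin: middle of its lower edge, on the back; x out of the front. On the front a round dial gauge, 62 mm across, 24 deep, centred 42 above the lower edge.
- plate_grip (a point): Middle of the plate's grip: a bar across the top front, 50 mm wide (y), 24 high, which with the plate makes a grip 14 mm thick (plate x = 0 to 14). The point is at x = 7, y = 0, z = 178 mm of the plate.
- plate_hole (a point): Middle of the keyhole's wide hole, on the plate's back, y = 0, 90 mm above the lower edge: a through hole with eight sides, 25 mm across flats. Out of its top rises a slot 12 mm wide, whose closed upper end is 20 mm above this point.
- rack: Holder fixed to the bench, grey plastic: base 90 x 130 x 12 mm, at both ends of its y a channel up to z = 72 mm guiding a side edge of the plate (play 1.5 mm front and back, 3.5 sideways). The plate stands on the base, lower edge at z = 12, parallel to the holder's y. Origin: centre of the underside; x the way the plate's front faces.
- post: Upright fixed to the bench: 40 x 40 mm aluminium slotted profile on a foot 110 x 110 x 10 mm, top at 185 mm. Origin: centre of the underside; z up, x out of the face that carries the screw (face at x = 20 mm). A steel screw stands square out of this face: see post_slot.
- post_slot (a point): Point on the upright's screw face: y = 0, 158 mm up, the middle of the screw's range. The screw is clamped firmly at y = 0 anywhere within 14 mm above or below this point, different each time: see or feel where. Shank 9 mm across, 8 mm free from the face to the head; round head 18 mm across, 5 thick (post x = 28 to 33).
- bottle: Bystander: brown glass bottle with black cap, 56 mm across, 110 high. Origin at its underside's centre. Leave it where it is.
- jar: Bystander: small white jar, 48 mm across, 60 high. Origin at its underside's centre. Leave it where it is.
- wrench: Bystander: open-ended steel wrench lying flat. Origin at its underside's centre. Leave it where it is.
- screwdriver: Bystander: screwdriver lying flat. Origin at its underside's centre. Leave it where it is.
- crucible: Bystander: white ceramic bowl, 60 mm across, 40 high. Origin at its underside's centre. Leave it where it is.
- beaker: Bystander: glass beaker, 60 mm across, 75 high. Origin at its underside's centre. Leave it where it is.
- can: Bystander: plain metal can, 60 mm across, 70 high. Origin at its underside's centre. Leave it where it is.
Things that resemble listed ones, but are neither listed nor needed, are in the scene too. There is more than one size of the post; the one meant has the size given above.

How it is judged:
On the way, in this order (a step that is already met when the one before it is completed fails the run):
1. the plate is held and lifted clear of the holder (distance of plate from where it was at the start of the episode above 0.065 m and contact force between the fingers and plate above 1 N), for 0.1 s.
2. the plate, still held, is over the screw head with its back against the upright (x of plate in the frame of post between 0.016 and 0.0255 m and y of plate in the frame of post between -0.008 and 0.008 m and height (world z) of plate between 0.032 and 0.09 m and contact force between the fingers and plate above 1 N), for 0.1 s.
At the end, for the whole second after the job is handed in: The plate hangs by itself on the screw, at rest: back within 5.5 mm of the upright's face (head through it), middle within 8 mm of the upright's, lower edge 32 to 72 mm above the bench, upright within 5 degrees, facing as the upright within 7 degrees (x of plate in the frame of post between 0.016 and 0.0255 m and y of plate in the frame of post between -0.008 and 0.008 m and height (world z) of plate between 0.032 and 0.072 m and angle between plate's own z axis and vertical below 0.09 rad and angle between the x axis of plate and the x axis of post, either way round below 0.12 rad and linear speed of plate below 0.01 m/s and angular speed of plate below 0.1 rad/s and contact force between plate and post above 1 N); the robot touches nothing.
It fails at once if the plate is pressed on the upright or its screw with more than 20 N (contact force between plate and post above 20 N).
It fails at once if the plate is dropped (falls faster than 0.35 m/s untouched, a fall of more than about 6 mm) (linear speed of plate above 0.35 m/s and contact force between the fingers and plate below 0.05 N).
It fails at once if the plate, against the upright, moves faster than 0.2 m/s (let go before the slot is home on the screw, or slammed down) (linear speed of plate above 0.2 m/s and x of plate in the frame of post between 0.014 and 0.0275 m and y of plate in the frame of post between -0.012 and 0.012 m and height (world z) of plate below 0.095 m).
It fails at once if a bystander is moved by more than 20 mm (distance of any of bottle, jar, wrench, screwdriver, crucible, beaker, can from where it was at the start of the episode above 0.02 m).
It also fails if it takes over 51 s, if anything falls off the work surface, if the arm or the gripper's body presses on something with over 40 N, if the wrist force passes 120 N, or if a joint passes its speed limit or range.

### The arm

A 7-joint arm with a two-finger parallel gripper is mounted at the origin on the work surface. World frame = base frame: x ahead of the robot, y to its left, z up, the work surface at z = 0. Lengths are in m, angles in rad, forces in N, time in s.
With the tool pointing down it reaches from about 0.425 to 0.925 m from the base axis. Payload 6.8 kg.
Tool frame: the origin (TCP) lies where the fingers leave the gripper's body, on its centre line; the fingertips stand 80 mm ahead of it and the grasp point (between the pads) lies 61 mm ahead of it; z points along the fingers, y is the line along which they close (so a half turn about z gives the same grasp; the last joint's range is limited). The gripper opens to 88 mm and grips with 3 to 60 N. Pads are 20 mm wide; open, the fingers measure 115 mm over their backs; the gripper's body (75 mm by 178 mm) begins 61 mm behind the grasp point.
Start: joints at [-1.384, 0.477, 0.022, 1.555, -0.011, 1.109, -0.083], TCP at [0.196, 0.646, 0.303] pointing down, gripper open.
Joint ranges: [-2.96, 2.96], [-0.34, 2.1], [-1.41, 1.46], [0.24, 2.44], [-1.37, 4.51], [0.17, 1.92], [-2.96, 2.96]. Speed limits (rad/s): [2.39, 2.39, 3.14, 3.14, 3.14, 3.14, 3.14].

### API

Orientations are given as a rotation vector (axis times angle).
In Python, from station import manip gives the robot as it stands. The module is installed in compiled form; this text tells all that it offers.
- The arm moves only by the tool move_arm, never from a script. Its argument "steps" is a list of rows, each an object with "delta_rot": the turn, a rotation vector about the tool's x, y, z in units of 8 degrees (1.0 is 8 degrees), a list of three; "slide": the shift along the tool's x, y, z in units of 25 mm (1.0 is 25 mm), a list of three; "grip": the closure, from 0 (fully open) to 1 (shut). A call has 1 to 8 rows; each row shifts and turns the commanded pose from where the row before left it, along the tool's axes as they then stand; what a row does not reach is not made up. A row lasts 1/10 s, in which the tool goes at most 50 mm and 8.59 degrees, less where a joint would pass 70% of its speed; a pose out of reach is approached as far as the arm can. A call is refused whole if a number of a shift passes 1 or a number of a turn 1, either way. A call with a gripper value outside its range is refused whole. The fingers move at their own pace and stop on an object; the grip force is fixed at half the most. Time passes only in rows, so rows that do not move let the fingers close. It gives the time, the measured TCP pose, the force, the opening and the grip force at its end, in the units of the state.
- manip.read_state(): the state, without advancing time (a new reading comes with each control period).
- manip.read_camera(name): name is "scene" or "top"; returns the picture (420x560x3 uint8, blue, green, red); there is no depth.
- manip.calibration(name): a dict with "intrinsics" (3x3 intrinsics, pixels), "D" ([k1, k2, p1, p2, k3] as OpenCV has them; the pictures are not rectified), "position" and "attitude" of the camera in the world. Camera axes: x right, y down, z forward; pixel columns grow to the right and rows downward; lengths in m; the calibration is good to about 2 mm. A picture is of the moment at which its call begins. calibration takes no time and is no camera call.
- manip.job_done(): hands the job in; it is judged then, once.
Trained networks look in the newest picture that a camera, given by its name, has taken for a name from the list of things; names that differ only in an ending like _2 or _b are one class to them, and where a whole thing is asked for, a point or a joint stands for the part that bears it (a point fixed in the world has none). Each returns a list of dicts, best first, with "score" (0 to 1); they miss things now and then, are a little off and sometimes report something else, mostly with a low value. They report only what shows in the picture. A call takes as long as a camera call. They do not tell look-alikes from the thing itself.
- manip.search_frame(camera, name): "at" ([x, y, z] in m, in world coordinates, good to about 4 mm: the middle of the surface that is visible of it).
The state is a dict: "clock": time; "joint_positions": joint angles; "joint_velocities": joint speeds; "tau": joint torques, N m; "tool_pos": TCP position; "tool_rot": TCP orientation; "contact_force": force on the tool from outside, world axes, zero at the start; "moment": the same for the moment, N m; "width": opening from 0.0 (shut) to 1.0 (fully open); "grip_force": force on a finger pad.
Only numpy, scipy, OpenCV 4.12 (cv2) and the standard library are available. Lean on these libraries where they do the work, as an engineer would, in place of code of your own. Each camera call takes 0.05 s, during which the arm holds its last target. There are 200 camera calls.

## Working session

There is one attempt and no reset: what is moved stays moved. The work goes in short steps, Python scripts to look and compute and a tool call to move; the robot and the scene stay as the last step left them, time stands still between calls to the robot, and variables do not carry over. Pictures are saved under pics/ and viewed, at most 10 in all, crops included, and the job is handed in when it is done.

Besides the shell and the picture viewer there is one more tool, called after "Emit:" as name(argument=value, ...) on one line, values as JSON. move_arm: Moves the arm, as the interface text tells. Its arguments: {"type":"object","properties":{"steps":{"type":"array"}},"required":["steps"]}

```bash
mkdir -p pics; cat > h.py <<'E'
import numpy as np, cv2
from station import manip
from scipy.spatial.transform import Rotation as R
def cal(n):
    c=manip.calibration(n); K=np.array(c["intrinsics"]);D=np.array(c["D"]);p=np.array(c["position"]);a=np.array(c["attitude"])
    M=R.from_rotvec(a).as_matrix() if a.size==3 else (a if a.shape==(3,3) else None)
    return K,D,p,M
def ray(n,uv):
    K,D,p,M=cal(n); q=cv2.undistortPoints(np.array([[uv]],float),K,D)[0,0]
    d=M@np.array([q[0],q[1],1]); return p,d/np.linalg.norm(d)
def proj(n,X):
    K,D,p,M=cal(n); Y=(np.atleast_2d(X)-p)@M
    return cv2.projectPoints(Y,np.zeros(3),np.zeros(3),K,D)[0][:,0]
def onz(n,uv,z):
    p,d=ray(n,uv); return p+d*(z-p[2])/d[2]
def tri(uv1,uv2,n1="scene",n2="top"):
    p,d=ray(n1,uv1);q,e=ray(n2,uv2)
    s=np.linalg.lstsq(np.c_[d,-e],q-p,rcond=None)[0]
    a=p+s[0]*d;b=q+s[1]*e; return (a+b)/2,np.linalg.norm(a-b)
E
python3 - <<'E'
from h import *
np.set_printoptions(precision=4,suppress=True)
for n in("scene","top"):
    c=manip.calibration(n);print(n,c)
    cv2.imwrite(f"pics/{n}0.png",manip.read_camera(n))
for n in("scene","top"):
    for t in("plate","plate_grip","plate_hole","rack","post","post_slot","bottle","jar","crucible","beaker","can","wrench","screwdriver"):
        print(n,t,[(round(r["score"],2),np.round(r["at"],3).tolist(),np.round(proj(n,r["at"])[0]).tolist()) for r in manip.search_frame(n,t)][:4])
print(manip.read_state())
E
```

```text
scene {'intrinsics': array([[447.92  ,   0.    , 278.7902],
       [  0.    , 447.92  , 210.1647],
       [  0.    ,   0.    ,   1.    ]]), 'D': array([-0.0782,  0.    ,  0.    ,  0.    ,  0.    ]), 'position': array([1.0582, 0.6712, 0.9306]), 'attitude': array([-0.8737, -2.4964,  1.0832])}
top {'intrinsics': array([[538.8485,   0.    , 273.9004],
       [  0.    , 538.8485, 205.2589],
       [  0.    ,   0.    ,   1.    ]]), 'D': array([-0.0603,  0.    ,  0.    ,  0.    ,  0.    ]), 'position': array([0.4266, 0.023 , 1.5803]), 'attitude': array([-2.2096,  2.1801, -0.0719])}
scene plate [(0.83, [0.497, -0.202, 0.119], [235.0, 174.0])]
scene plate_grip [(0.76, [0.498, -0.206, 0.123], [234.0, 172.0]), (0.26, [0.794, -0.122, 0.03], [163.0, 258.0])]
scene plate_hole [(0.96, [0.494, -0.201, 0.119], [236.0, 174.0]), (0.35, [0.793, -0.121, 0.03], [163.0, 258.0])]
scene rack [(0.78, [0.504, -0.174, 0.014], [240.0, 207.0])]
scene post [(0.95, [0.282, 0.376, 0.026], [434.0, 281.0]), (0.87, [0.342, 0.132, 0.05], [351.0, 231.0]), (0.76, [0.512, 0.244, 0.016], [334.0, 296.0]), (0.54, [0.495, -0.2
[... 1882 characters left out ...]
]
top wrench [(0.85, [0.505, -0.39, 0.009], [411.0, 212.0]), (0.58, [0.492, 0.224, 0.006], [202.0, 213.0])]
top screwdriver [(0.68, [0.512, 0.37, 0.022], [151.0, 206.0])]
{'clock': 1.4, 'joint_positions': array([-1.3841,  0.477 ,  0.0224,  1.5554, -0.0115,  1.1093, -0.0831]), 'joint_velocities': array([-0.0005,  0.0008,  0.0008,  0.0031, -0.0011, -0.0023, -0.0031]), 'tau': array([ -0.0005, -58.2709,   1.5328, -27.2934,  -0.0544,   0.01  ,
         0.    ]), 'tool_pos': array([0.1961, 0.6459, 0.3027]), 'tool_rot': array([-0.4615, -3.1075, -0.    ]), 'contact_force': array([-0.5818,  0.0495,  1.1779]), 'moment': array([-0.0021,  0.0075, -0.0293]), 'grip_force': 0.0, 'width': 1.000837001788581}
```

View pics/scene0.png

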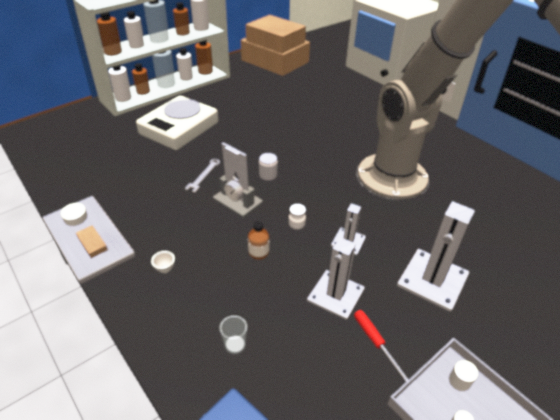

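View pics/top0.png

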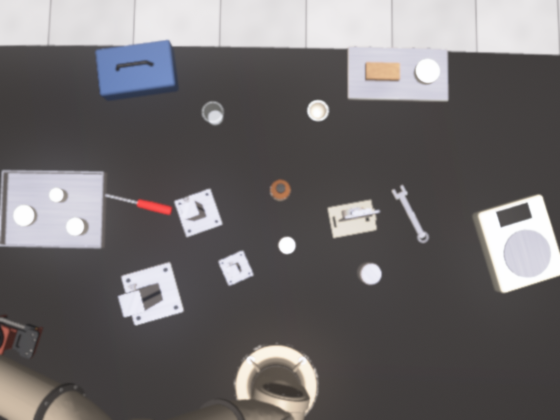

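```bash
python3 - <<'E'
from h import *
s=cv2.imread("pics/scene0.png");t=cv2.imread("pics/top0.png")
def c(im,x,y): return cv2.resize(im[y:y+75,x:x+100],(400,300),interpolation=cv2.INTER_CUBIC)
cv2.imwrite("pics/crop.png",np.vstack([np.hstack([c(s,290,240),c(t,150,175)]),np.hstack([c(s,190,140),c(t,305,180)])]))
E
```

```text
(no output)
```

View pics/crop.png

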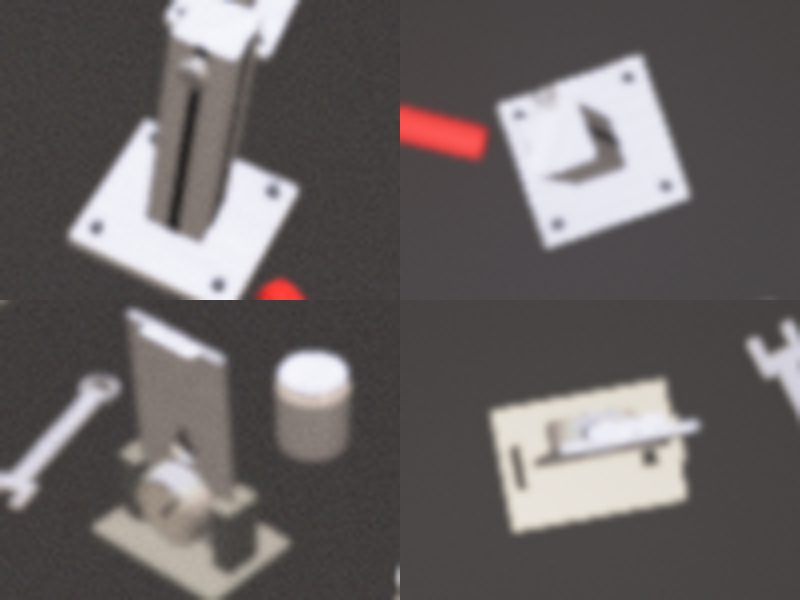

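```bash
python3 - <<'E'
from h import *
np.set_printoptions(precision=4,suppress=True)
S=lambda x,y,o:(o[0]+x/4,o[1]+y/4)
F=np.array([onz("top",S(x-400,y,(150,175)),.01) for x,y in((498,103),(643,55),(690,198),(546,248))])
print("foot",F[:,:2],F.mean(0)[:2],[np.linalg.norm(F[i]-F[i-1]) for i in range(4)])
print("foot yaw",[np.degrees(np.arctan2(*(v[1::-1]))) for v in (F[0]-F[3],F[1]-F[2],F[0]-F[1],F[3]-F[2])])
for uv in((298,188),(68,238)): print("scene foot",onz("scene",S(*uv,(290,240)),.01))
print("screw",tri(S(193,67,(290,240)),S(145,95,(150,175))))
B=np.array([onz("top",S(x-400,y-300,(305,180)),.012) for x,y in((490,410),(665,378),(688,500),(512,533))])
print("rack",B[:,:2],B.mean(0)[:2],[np.linalg.norm(B[i]-B[i-1]) for i in range(4)],[np.degrees(np.arctan2(*(v[1::-1]))) for v in (B[0]-B[3],B[1]-B[2],B[0]-B[1],B[3]-B[2])])
print("plate scene corners",[onz("scene",S(x,y-300,(190,140)),.202) for x,y in((128,312),(226,358))])
print("plate top R corner",onz("top",S(300,127,(305,180)),.202), tri(S(128,12,(190,140)),S(300,127,(305,180))))
# predicted overlay for a hypothesised pose
E
```

```text
foot [[0.5283 0.3036]
 [0.5649 0.1983]
 [0.4608 0.1619]
 [0.423  0.2661]] [0.4942 0.2325] [np.float64(0.11173931073178925), np.float64(0.11154469625445211), np.float64(0.11019069762190697), np.float64(0.11086552275537116)]
foot yaw [np.float64(19.612034169306863), np.float64(19.259651784065912), np.float64(109.15865565849705), np.float64(109.95729200595366)]
scene foot [0.428  0.2695 0.01  ]
scene foot [0.5702 0.2063 0.01  ]
screw (array([0.5232, 0.2441, 0.1722]), np.float64(0.00061682157895604))
rack [[ 0.5145 -0.1435]
 [ 0.5397 -0.2717]
 [ 0.4507 -0.2889]
 [ 0.4251 -0.1603]] [ 0.4825 -0.2161] [np.float64(0.0909533211171253), np.float64(0.1306322288596008), np.float64(0.09062546795474884), np.float64(0.13110797131950128)] [np.float64(10.602418616722488), np.float64(10.901080322082601), np.float64(101.11854066858874), np.float64(101.26048924370306)]
plate scene corners [array([ 0.5019, -0.2535,  0.202 ]), array([ 0.4796, -0.1651,  0.202 ])]
plate top R corner [ 0.4947 -0.2587  0.202 ] (array([ 0.4961, -0.2609,  0.1954]), np.float64(0.0025410717772931814))
```

Emit:
move_arm(steps=[{"delta_rot": [0, 0, 0.97], "slide": [0, 0, -0.5], "grip": 0}, {"delta_rot": [0, 0, 0.97], "slide": [0, 0, -0.5], "grip": 0}, {"delta_rot": [0, 0, 0.97], "slide": [0, 0, -0.5], "grip": 0}, {"delta_rot": [0, 0, 0.97], "slide": [0, 0, -0.5], "grip": 0}, {"delta_rot": [0, 0, 0.97], "slide": [0, 0, -0.5], "grip": 0}, {"delta_rot": [0, 0, 0.97], "slide": [0, 0, -0.5], "grip": 0}, {"delta_rot": [0, 0, 0.97], "slide": [0, 0, -0.5], "grip": 0}, {"delta_rot": [0, 0, 0.97], "slide": [0, 0, -0.5], "grip": 0}])

```text
clock: 2.2
tool_pos: [0.196, 0.6459, 0.4032]
tool_rot: [-2.004, -2.419, -0.0]
contact_force: [-0.1, 0.3, 0.1]
width: 1.001
grip_force: 0.0
```

Emit:
move_arm(steps=[{"delta_rot": [0, 0, 0], "slide": [-1, 1, 0], "grip": 0}, {"delta_rot": [0, 0, 0], "slide": [-1, 1, 0], "grip": 0}, {"delta_rot": [0, 0, 0], "slide": [-1, 1, 0], "grip": 0}, {"delta_rot": [0, 0, 0], "slide": [-1, 1, 0], "grip": 0}, {"delta_rot": [0, 0, 0], "slide": [-1, 1, 0], "grip": 0}, {"delta_rot": [0, 0, 0], "slide": [-1, 1, 0], "grip": 0}, {"delta_rot": [0, 0, 0], "slide": [-1, 1, 0], "grip": 0}, {"delta_rot": [0, 0, 0], "slide": [-1, 1, 0], "grip": 0}])

```text
clock: 3.0
tool_pos: [0.4317, 0.4869, 0.4028]
tool_rot: [-1.997, -2.425, -0.0]
contact_force: [0.6, 0.7, 0.1]
width: 0.999
grip_force: 0.0
```

Emit:
move_arm(steps=[{"delta_rot": [0, 0, 0], "slide": [-1, 0, 0], "grip": 0}, {"delta_rot": [0, 0, 0], "slide": [-1, 0, 0], "grip": 0}, {"delta_rot": [0, 0, 0], "slide": [-1, 0, 0], "grip": 0}, {"delta_rot": [0, 0, 0], "slide": [-1, 0, 0], "grip": 0}, {"delta_rot": [0, 0, 0], "slide": [-1, 0, 0], "grip": 0}, {"delta_rot": [0, 0, 0], "slide": [-1, 0, 0], "grip": 0}, {"delta_rot": [0, 0, 0], "slide": [-1, 0, 0], "grip": 0}, {"delta_rot": [0, 0, 0], "slide": [-1, 0, 0], "grip": 0}])

```text
clock: 3.8
tool_pos: [0.469, 0.2905, 0.4028]
tool_rot: [-1.998, -2.425, -0.001]
contact_force: [0.7, -0.1, 0.6]
width: 0.998
grip_force: 0.0
```

Emit:
move_arm(steps=[{"delta_rot": [0, 0, 0], "slide": [-1, 0, 0], "grip": 0}, {"delta_rot": [0, 0, 0], "slide": [-1, 0, 0], "grip": 0}, {"delta_rot": [0, 0, 0], "slide": [-1, 0, 0], "grip": 0}, {"delta_rot": [0, 0, 0], "slide": [-1, 0, 0], "grip": 0}, {"delta_rot": [0, 0, 0], "slide": [-1, 0, 0], "grip": 0}, {"delta_rot": [0, 0, 0], "slide": [-1, 0, 0], "grip": 0}, {"delta_rot": [0, 0, 0], "slide": [-1, 0, 0], "grip": 0}, {"delta_rot": [0, 0, 0], "slide": [-1, 0, 0], "grip": 0}])

```text
clock: 4.6
tool_pos: [0.5073, 0.0942, 0.4028]
tool_rot: [1.998, 2.425, 0.001]
contact_force: [0.4, 1.2, 1.5]
width: 0.997
grip_force: 0.0
```

Emit:
move_arm(steps=[{"delta_rot": [0, 0, 0], "slide": [-1, 0, 0], "grip": 0}, {"delta_rot": [0, 0, 0], "slide": [-1, 0, 0], "grip": 0}, {"delta_rot": [0, 0, 0], "slide": [-1, 0, 0], "grip": 0}, {"delta_rot": [0, 0, 0], "slide": [-1, 0, 0], "grip": 0}, {"delta_rot": [0, 0, 0], "slide": [-1, 0, 0], "grip": 0}, {"delta_rot": [0, 0, 0], "slide": [-1, 0, 0], "grip": 0}, {"delta_rot": [0, 0, 0], "slide": [-1, 0, 0], "grip": 0}, {"delta_rot": [0, 0, 0], "slide": [-1, 0, 0], "grip": 0}])

```text
clock: 5.4
tool_pos: [0.5455, -0.102, 0.4028]
tool_rot: [1.997, 2.425, 0.001]
contact_force: [-0.1, -0.4, 0.1]
width: 1.001
grip_force: 0.0
```

Emit:
move_arm(steps=[{"delta_rot": [0, 0, 0], "slide": [-1, -0.8, 0], "grip": 0}, {"delta_rot": [0, 0, 0], "slide": [-1, -0.8, 0], "grip": 0}, {"delta_rot": [0, 0, 0], "slide": [-1, -0.8, 0], "grip": 0}, {"delta_rot": [0, 0, 0], "slide": [-0.9, -0.74, 0], "grip": 0}, {"delta_rot": [0, 0, 0], "slide": [0, 0, 0.8], "grip": 0}, {"delta_rot": [0, 0, 0], "slide": [0, 0, 0.8], "grip": 0}, {"delta_rot": [0, 0, 0], "slide": [0, 0, 0.8], "grip": 0}, {"delta_rot": [0, 0, 0], "slide": [0, 0, 0], "grip": 0}])

```text
clock: 6.2
tool_pos: [0.4859, -0.2112, 0.3406]
tool_rot: [-1.995, -2.422, 0.003]
contact_force: [-1.1, -0.5, 0.3]
width: 0.999
grip_force: 0.0
```

```bash
python3 - <<'E'
from h import *
s=manip.read_camera("scene");t=manip.read_camera("top")
def c(im,x,y): return cv2.resize(im[y:y+112,x:x+80],(400,560),interpolation=cv2.INTER_CUBIC)
cv2.imwrite("pics/c2.png",np.hstack([c(s,190,100),c(t,315,160)]))
print(manip.read_state()["tool_pos"],proj("scene",[.487,-.2125,.24]),proj("scene",manip.read_state()["tool_pos"]-[0,0,.08]))
E
```

```text
[ 0.48709306 -0.21186104  0.34303757] [[233.83410287 136.31557994]] [[233.52930727 129.32461329]]
```

View pics/c2.png

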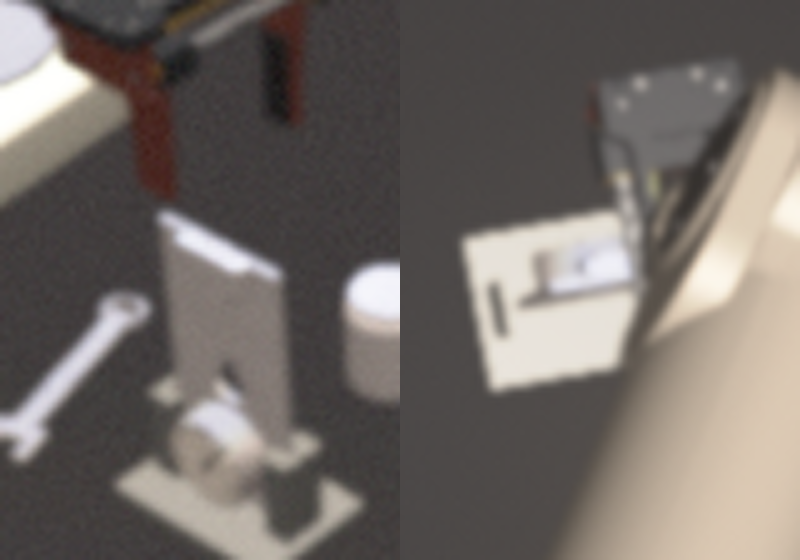

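```bash
python3 - <<'E'
from h import *
for u in((213,197),(263,200.6)): print(onz("scene",u,.012))
for d in (0,.004):
  for z in(.202,):
    c,s=np.cos(np.radians(11)),np.sin(np.radians(11))
    for o in((0.484,-.2105),(.488,-.2095)):
      for lx,ly in((0,-45),(0,45),(5,-45),(5,45),(14,-25),(14,25)):
        X=[o[0]+(c*lx-s*ly)/1e3,o[1]+(s*lx+c*ly)/1e3,z]; p=proj("scene",X)[0]; print(o,lx,ly,(p-[190,100])*5)
  break
E
```

```text
[ 0.5436308  -0.26434529  0.012     ]
[ 0.43107069 -0.15521219  0.012     ]
(0.484, -0.2105) 0 -45 [172.49744121 208.4439087 ]
(0.484, -0.2105) 0 45 [287.22792403 268.76085361]
(0.484, -0.2105) 5 -45 [166.29098034 212.15090866]
(0.484, -0.2105) 5 45 [281.06418384 272.73185523]
(0.484, -0.2105) 14 -25 [179.87915742 232.05862425]
(0.484, -0.2105) 14 25 [243.67249504 265.97529628]
(0.488, -0.2095) 0 -45 [167.65750856 211.63696569]
(0.488, -0.2095) 0 45 [282.44274406 272.18170691]
(0.488, -0.2095) 5 -45 [161.42883305 215.35857353]
(0.488, -0.2095) 5 45 [276.2559147  276.16888525]
(0.488, -0.2095) 14 -25 [174.9862256  235.34231839]
(0.488, -0.2095) 14 25 [238.80853526 269.3879573 ]
```

Emit:
move_arm(steps=[{"delta_rot": [0, 0, 0], "slide": [0.08, 0.34, 0.6], "grip": 0}, {"delta_rot": [0, 0, 0], "slide": [0, 0, 0.8], "grip": 0}, {"delta_rot": [0, 0, 0], "slide": [0, 0, 0.8], "grip": 0}, {"delta_rot": [0, 0, 0], "slide": [0, 0, 0.8], "grip": 0}, {"delta_rot": [0, 0, 0], "slide": [0, 0, 0.65], "grip": 0.5}, {"delta_rot": [0, 0, 0], "slide": [0, 0, 0], "grip": 0.7}, {"delta_rot": [0, 0, 0], "slide": [0, 0, 0], "grip": 0.7}, {"delta_rot": [0, 0, 0], "slide": [0, 0, 0], "grip": 0.7}])

```text
clock: 7.1
tool_pos: [0.4958, -0.2085, 0.2529]
tool_rot: [1.996, 2.423, 0.002]
contact_force: [1.1, 0.2, 0.9]
width: 0.676
grip_force: 0.0
```

Emit:
move_arm(steps=[{"delta_rot": [0, 0, 0], "slide": [0, 0, 0], "grip": 0.72}, {"delta_rot": [0, 0, 0], "slide": [0, 0, 0], "grip": 0.74}, {"delta_rot": [0, 0, 0], "slide": [0, 0, 0], "grip": 0.76}, {"delta_rot": [0, 0, 0], "slide": [0, 0, 0], "grip": 0.77}])

```text
clock: 7.5
tool_pos: [0.4951, -0.2082, 0.2515]
tool_rot: [1.998, 2.425, 0.0]
contact_force: [0.6, -0.2, -0.0]
width: 0.312
grip_force: 0.0
```

Emit:
move_arm(steps=[{"delta_rot": [0, 0, 0], "slide": [0, 0, 0], "grip": 0.79}, {"delta_rot": [0, 0, 0], "slide": [0, 0, 0], "grip": 0.79}])

```text
clock: 7.7
tool_pos: [0.495, -0.2082, 0.2513]
tool_rot: [-1.998, -2.425, 0.0]
contact_force: [0.0, -0.1, -0.2]
width: 0.217
grip_force: 0.0
```

Emit:
move_arm(steps=[{"delta_rot": [0, 0, 0], "slide": [0, 0, 0], "grip": 0.83}, {"delta_rot": [0, 0, 0], "slide": [0, 0, 0], "grip": 0.83}])

```text
clock: 7.9
tool_pos: [0.4948, -0.2083, 0.2513]
tool_rot: [-1.998, -2.424, 0.001]
contact_force: [-1.3, 0.1, 1.0]
width: 0.174
grip_force: 1.2
```

Emit:
move_arm(steps=[{"delta_rot": [0, 0, 0], "slide": [0, 0, 0], "grip": 1}, {"delta_rot": [0, 0, 0], "slide": [0, 0, 0], "grip": 1}, {"delta_rot": [0, 0, 0], "slide": [0, 0, 0], "grip": 1}, {"delta_rot": [0, 0, 0], "slide": [0, 0, -0.2], "grip": 1}])

```text
clock: 8.3
tool_pos: [0.4933, -0.2079, 0.255]
tool_rot: [-1.996, -2.422, 0.004]
contact_force: [-3.8, -0.4, -6.0]
width: 0.157
grip_force: 29.8
```

Emit:
move_arm(steps=[{"delta_rot": [0, 0, 0], "slide": [0, 0, -0.5], "grip": 1}, {"delta_rot": [0, 0, 0], "slide": [0, 0, -0.5], "grip": 1}, {"delta_rot": [0, 0, 0], "slide": [0, 0, -0.5], "grip": 1}, {"delta_rot": [0, 0, 0], "slide": [0, 0, -0.6], "grip": 1}, {"delta_rot": [0, 0, 0], "slide": [0, 0, -0.8], "grip": 1}, {"delta_rot": [0, 0, 0], "slide": [0, 0, -0.8], "grip": 1}, {"delta_rot": [0, 0, 0], "slide": [0, 0, -0.8], "grip": 1}, {"delta_rot": [0, 0, 0], "slide": [0, 0, -0.5], "grip": 1}])

```text
clock: 9.1
tool_pos: [0.4969, -0.2083, 0.3848]
tool_rot: [1.994, 2.42, 0.007]
contact_force: [-0.0, -1.0, -4.1]
width: 0.157
grip_force: 30.0
```

Emit:
move_arm(steps=[{"delta_rot": [0, 0, -0.53], "slide": [0, 0, 0], "grip": 1}, {"delta_rot": [0, 0, -0.53], "slide": [0, 0, 0], "grip": 1}, {"delta_rot": [0, 0, 0], "slide": [0.4, 0.5, 0], "grip": 1}, {"delta_rot": [0, 0, 0], "slide": [0.8, 1, 0], "grip": 1}, {"delta_rot": [0, 0, 0], "slide": [0.8, 1, 0], "grip": 1}, {"delta_rot": [0, 0, 0], "slide": [0.8, 1, 0], "grip": 1}, {"delta_rot": [0, 0, 0], "slide": [0.8, 1, 0], "grip": 1}, {"delta_rot": [0, 0, 0], "slide": [0.8, 1, 0], "grip": 1}])

```text
clock: 9.9
tool_pos: [0.5894, -0.0556, 0.3818]
tool_rot: [1.813, 2.564, 0.003]
contact_force: [-0.1, -0.7, -4.4]
width: 0.159
grip_force: 30.0
```

Emit:
move_arm(steps=[{"delta_rot": [0, 0, 0], "slide": [0.8, 1, 0], "grip": 1}, {"delta_rot": [0, 0, 0], "slide": [0.8, 1, 0], "grip": 1}, {"delta_rot": [0, 0, 0], "slide": [0.8, 1, 0], "grip": 1}, {"delta_rot": [0, 0, 0], "slide": [0.8, 1, 0], "grip": 1}, {"delta_rot": [0, 0, 0], "slide": [0.8, 0, 0], "grip": 1}, {"delta_rot": [0, 0, 0], "slide": [0.8, 0, 0], "grip": 1}, {"delta_rot": [0, 0, 0], "slide": [0.8, 0, 0], "grip": 1}, {"delta_rot": [0, 0, 0], "slide": [0.8, 0, 0], "grip": 1}])

```text
clock: 10.7
tool_pos: [0.6288, 0.1286, 0.3815]
tool_rot: [1.814, 2.565, 0.002]
contact_force: [-0.3, -0.3, -3.8]
width: 0.158
grip_force: 30.0
```

Emit:
move_arm(steps=[{"delta_rot": [0, 0, 0], "slide": [0.8, 0, 0.4], "grip": 1}, {"delta_rot": [0, 0, 0], "slide": [0.8, 0, 0.6], "grip": 1}, {"delta_rot": [0, 0, 0], "slide": [0.8, 0, 0.6], "grip": 1}, {"delta_rot": [0, 0, 0], "slide": [0.8, 0, 0.6], "grip": 1}, {"delta_rot": [0, 0, 0], "slide": [0.8, 0, 0.4], "grip": 1}, {"delta_rot": [0, 0, 0], "slide": [0.8, 0, 0], "grip": 1}, {"delta_rot": [0, 0, 0], "slide": [0, 0, 0], "grip": 1}, {"delta_rot": [0, 0, 0], "slide": [0, 0, 0], "grip": 1}])

```text
clock: 11.5
tool_pos: [0.5886, 0.2397, 0.3164]
tool_rot: [1.811, 2.566, 0.0]
contact_force: [0.1, 0.3, -4.3]
width: 0.159
grip_force: 30.0
```

```bash
python3 - <<'E'
from h import *
np.set_printoptions(precision=4,suppress=True)
s=manip.read_camera("scene");t=manip.read_camera("top")
cv2.imwrite("pics/s3f.png",s)
cv2.imwrite("pics/c3.png",np.hstack([cv2.resize(s[190:330,270:370],(400,560),interpolation=cv2.INTER_CUBIC),cv2.resize(t[130:270,150:250],(400,560),interpolation=cv2.INTER_CUBIC)]))
st=manip.read_state();print(st["clock"],st["tool_pos"],st["tool_rot"],st["contact_force"],st["moment"])
Rm=R.from_rotvec(st["tool_rot"]).as_matrix(); print(Rm)
P=st["tool_pos"]+.061*Rm[:,2]; tx,ty=Rm[:,0],Rm[:,1]
for lx,ly,lz in((0,-45,190),(0,45,190),(5,-45,190),(5,45,190),(14,-25,190),(14,25,190),(5,0,90),(5,-6,110),(5,45,0),(5,-45,0)):
    X=P+((lx-7)*ty+ly*tx+(lz-178)*-Rm[:,2])/1e3; print(lx,ly,lz,(proj("scene",X)[0]-[270,190])*4,(proj("top",X)[0]-[150,130])*4+[400,0])
for n in("plate","plate_hole","plate_grip"): print(n,[(round(r["score"],2),np.round(r["at"],4)) for r in manip.search_frame("scene",n)][:2])
E
```

```text
11.6 [0.5892 0.2379 0.3167] [1.8144 2.5635 0.0004] [ 0.2578 -0.9805 -3.9388] [-0.103   0.026  -0.0036]
[[-0.3325  0.9431  0.001 ]
 [ 0.9431  0.3325 -0.0004]
 [-0.0007  0.0008 -1.    ]]
0 -45 190 [122.1598 154.4229] [606.4055 144.4228]
0 45 190 [277.1653 222.4183] [467.0489 191.214 ]
5 -45 190 [117.4305 160.1533] [603.8684 136.7467]
5 45 190 [272.8144 228.5944] [464.5453 183.522 ]
14 -25 190 [142.5854 185.549 ] [568.3561 133.3155]
14 25 190 [229.2821 224.021 ] [490.9844 159.287 ]
5 0 90 [179.3925 319.3803] [558.5173 178.7542]
5 -6 110 [172.3946 291.1825] [562.6909 172.2978]
5 45 0 [236.5024 451.853 ] [516.7279 213.8972]
5 -45 0 [101.4641 385.2777] [638.6014 172.9797]
plate [(0.92, array([0.589 , 0.2549, 0.1533]))]
plate_hole [(0.7, array([0.5911, 0.2537, 0.1598])), (0.21, array([0.7723, 0.1882, 0.0456]))]
plate_grip [(0.66, array([0.5945, 0.2504, 0.1618]))]
```

View pics/c3.png

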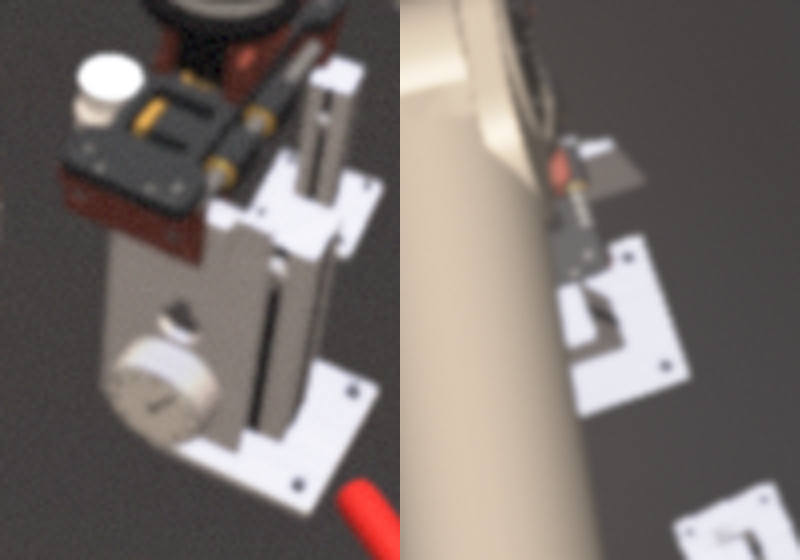

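```bash
cat > post.py <<'E'
from h import *
np.set_printoptions(precision=4,suppress=True)
from scipy.optimize import least_squares
ob=np.array([[347,318.5],[365,286.8],[307,299.5],[327.5,270.5]])
lc=np.array([[55,55],[-55,55],[55,-55],[-55,-55]])/1e3
def X(p,l): 
    c,s=np.cos(p[2]),np.sin(p[2]); return [p[0]+c*l[0]-s*l[1],p[1]+s*l[0]+c*l[1],l[2]]
f=lambda p:(np.vstack([proj("scene",X(p,[*l,.01])) for l in lc])-ob).ravel()
r=least_squares(f,[.499,.238,.34]); p=r.x; print(p[:2],np.degrees(p[2]),r.fun)
for s in(.15,.16,.165,.17,.175): print(s,(proj("scene",X(p,[.033,0,s]))[0]-[290,240])*4, (proj("top",X(p,[.033,0,s]))[0]-[150,175])*4+[400,0])
for l in((20,20),(20,-20),(-20,20),(-20,-20)): print(l,(proj("scene",X(p,[l[0]/1e3,l[1]/1e3,.185]))[0]-[290,240])*4,(proj("scene",X(p,[l[0]/1e3,l[1]/1e3,.01]))[0]-[290,240])*4)
E
python3 post.py
python3 - <<'E'
import cv2
s=cv2.imread("pics/scene0.png")
cv2.imwrite("pics/c4.png",cv2.resize(s[230:310,300:370],(560,600)[:2] if 0 else (525,600),interpolation=cv2.INTER_CUBIC))
E
```

```text
[0.4984 0.2386] 20.085917704174655 [ 0.2369  0.0364  0.0799  0.644   0.267  -0.3522 -0.623  -0.3409]
0.15 [187.6184 104.0645] [541.2773  88.2461]
0.16 [189.5103  92.5865] [538.907   87.1295]
0.165 [190.4654  86.788 ] [537.7094  86.5653]
0.17 [191.4267  80.9494] [536.5034  85.9972]
0.175 [192.3941  75.0702] [535.2889  85.425 ]
(20, 20) [236.8638  62.3856] [201.4203 248.6829]
(20, -20) [172.1589  34.4145] [144.1176 221.5125]
(-20, 20) [265.8266  17.4459] [228.2188 204.4848]
(-20, -20) [202.3462  -9.236 ] [171.8505 178.4259]
```

View pics/c4.png

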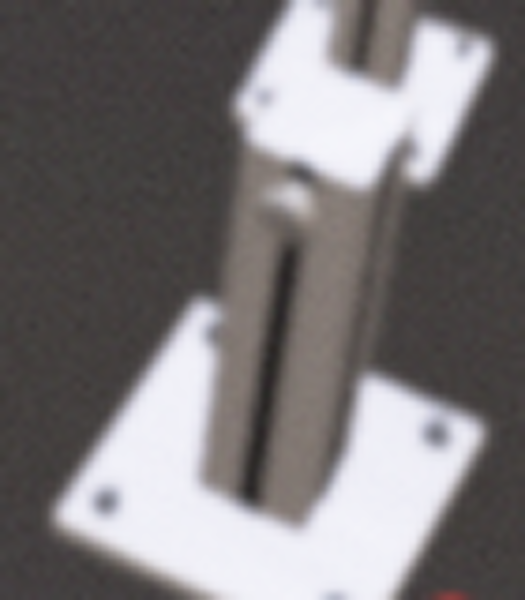

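Emit:
move_arm(steps=[{"delta_rot": [0, 0, 0], "slide": [0.42, 0, -0.13], "grip": 1}, {"delta_rot": [0, 0, 0], "slide": [0.42, 0, 0], "grip": 1}, {"delta_rot": [0, 0, 0], "slide": [0.42, 0, 0], "grip": 1}, {"delta_rot": [0, 0, 0], "slide": [0, -0.4, 0], "grip": 1}, {"delta_rot": [0, 0, 0], "slide": [0, -0.4, 0], "grip": 1}, {"delta_rot": [0, 0, 0], "slide": [0, -0.4, 0], "grip": 1}, {"delta_rot": [0, 0, 0], "slide": [0, -0.3, 0], "grip": 1}, {"delta_rot": [0, 0, 0], "slide": [0, 0, 0], "grip": 1}])

```text
clock: 12.55
tool_pos: [0.5418, 0.255, 0.3198]
tool_rot: [-1.813, -2.564, 0.0]
contact_force: [-0.6, 0.5, -5.1]
width: 0.158
grip_force: 30.0
```

```bash
cat > loc.py <<'E'
from h import *
np.set_printoptions(precision=4,suppress=True)
st=manip.read_state(); R0=R.from_rotvec(st["tool_rot"]).as_matrix()
d=st["tool_pos"]-[.4984,.2386,0]; a=np.radians(19.5); c,s=np.cos(a),np.sin(a)
print("t",st["clock"],"lx %.4f ly %.4f z %.4f edge %.4f yaw %.2f"%(c*d[0]+s*d[1],-s*d[0]+c*d[1],d[2],d[2]-.2393,np.degrees(np.arctan2(R0[1,1],R0[0,1]))),st["contact_force"],st["moment"])
E
python3 loc.py; python3 - <<'E'
from h import *
s=manip.read_camera("scene")
cv2.imwrite("pics/c5.png",cv2.resize(s[225:325,300:380],(480,600),interpolation=cv2.INTER_CUBIC))
E
```

```text
t 12.55 lx 0.0464 ly 0.0010 z 0.3198 edge 0.0805 yaw 19.47 [-0.646   0.4984 -5.0752] [-0.0991  0.0959  0.0258]
```

View pics/c5.png

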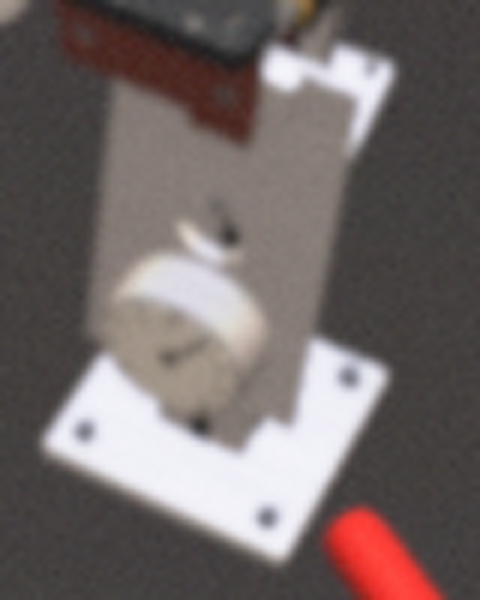

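Emit:
move_arm(steps=[{"delta_rot": [0, 0, 0], "slide": [0, -0.05, 0], "grip": 1}, {"delta_rot": [0, 0, 0], "slide": [0, -0.05, 0], "grip": 1}, {"delta_rot": [0, 0, 0], "slide": [0, -0.04, 0], "grip": 1}, {"delta_rot": [0, 0, 0], "slide": [0, -0.04, 0], "grip": 1}, {"delta_rot": [0, 0, 0], "slide": [0, -0.03, 0], "grip": 1}])

```text
clock: 13.1
tool_pos: [0.5378, 0.2541, 0.3196]
tool_rot: [1.813, 2.566, -0.0]
contact_force: [-0.5, 0.1, -4.7]
width: 0.162
grip_force: 30.0
```

Emit:
move_arm(steps=[{"delta_rot": [0, 0, 0], "slide": [0, -0.03, 0], "grip": 1}, {"delta_rot": [0, 0, 0], "slide": [0, -0.03, 0], "grip": 1}])

```text
clock: 13.3
tool_pos: [0.5364, 0.2536, 0.3196]
tool_rot: [1.813, 2.566, -0.0]
contact_force: [-0.4, -0.8, -4.4]
width: 0.155
grip_force: 30.0
```

Emit:
move_arm(steps=[{"delta_rot": [0, 0, 0], "slide": [0, -0.03, 0], "grip": 1}, {"delta_rot": [0, 0, 0], "slide": [0, -0.03, 0], "grip": 1}])

```text
clock: 13.5
tool_pos: [0.535, 0.2531, 0.3197]
tool_rot: [-1.813, -2.566, -0.0]
contact_force: [0.3, -0.2, -4.1]
width: 0.156
grip_force: 30.0
```

```bash
python3 loc.py
```

```text
t 13.5 lx 0.0393 ly 0.0015 z 0.3197 edge 0.0804 yaw 19.50 [ 0.255  -0.1873 -4.1033] [-0.0455  0.0781 -0.0259]
```

Emit:
move_arm(steps=[{"delta_rot": [0, 0, 0], "slide": [0, -0.03, 0], "grip": 1}, {"delta_rot": [0, 0, 0], "slide": [0, -0.03, 0], "grip": 1}])

```text
clock: 13.7
tool_pos: [0.5335, 0.2526, 0.3197]
tool_rot: [-1.813, -2.566, -0.0]
contact_force: [0.4, -0.0, -3.8]
width: 0.161
grip_force: 30.0
```

Emit:
move_arm(steps=[{"delta_rot": [0, 0, 0], "slide": [0, -0.03, 0], "grip": 1}])

```text
clock: 13.8
tool_pos: [0.5328, 0.2523, 0.3197]
tool_rot: [-1.813, -2.566, -0.0]
contact_force: [0.3, -0.1, -4.2]
width: 0.157
grip_force: 30.0
```

Emit:
move_arm(steps=[{"delta_rot": [0, 0, 0], "slide": [0, -0.03, 0], "grip": 1}])

```text
clock: 13.9
tool_pos: [0.5321, 0.2521, 0.3197]
tool_rot: [1.813, 2.566, 0.0]
contact_force: [0.5, -0.4, -4.2]
width: 0.159
grip_force: 30.0
```

Emit:
move_arm(steps=[{"delta_rot": [0, 0, 0], "slide": [0, -0.03, 0], "grip": 1}])

```text
clock: 14.0
tool_pos: [0.5314, 0.2519, 0.3196]
tool_rot: [-1.813, -2.566, -0.0]
contact_force: [0.2, -0.6, -3.9]
width: 0.159
grip_force: 30.0
```

```bash
python3 loc.py
```

```text
t 14.0 lx 0.0355 ly 0.0015 z 0.3196 edge 0.0803 yaw 19.51 [ 0.1886 -0.6184 -3.9233] [ 0.0001  0.086  -0.0164]
```

Emit:
move_arm(steps=[{"delta_rot": [0, 0, 0], "slide": [0, -0.03, 0], "grip": 1}, {"delta_rot": [0, 0, 0], "slide": [0, -0.03, 0], "grip": 1}])

```text
clock: 14.2
tool_pos: [0.53, 0.2514, 0.3197]
tool_rot: [-1.813, -2.566, -0.0]
contact_force: [-0.7, -0.4, -4.3]
width: 0.162
grip_force: 30.0
```

Emit:
move_arm(steps=[{"delta_rot": [0, 0, 0], "slide": [0, -0.03, 0], "grip": 1}, {"delta_rot": [0, 0, 0], "slide": [0, -0.03, 0], "grip": 1}])

```text
clock: 14.4
tool_pos: [0.5286, 0.2509, 0.3197]
tool_rot: [-1.813, -2.566, -0.0]
contact_force: [0.4, -0.3, -5.2]
width: 0.158
grip_force: 30.0
```

Emit:
move_arm(steps=[{"delta_rot": [0, 0, 0], "slide": [0, -0.03, 0], "grip": 1}, {"delta_rot": [0, 0, 0], "slide": [0, -0.03, 0], "grip": 1}])

```text
clock: 14.6
tool_pos: [0.5272, 0.2504, 0.3196]
tool_rot: [-1.813, -2.566, 0.0]
contact_force: [1.4, -0.4, -4.7]
width: 0.157
grip_force: 30.0
```

```bash
python3 loc.py
```

```text
t 14.6 lx 0.0310 ly 0.0015 z 0.3196 edge 0.0803 yaw 19.51 [ 1.4226 -0.4279 -4.6569] [-0.0326  0.038   0.0104]
```

Emit:
move_arm(steps=[{"delta_rot": [0, 0, 0], "slide": [0, -0.03, 0], "grip": 1}])

```text
clock: 14.7
tool_pos: [0.5265, 0.2501, 0.3197]
tool_rot: [-1.813, -2.566, -0.0]
contact_force: [0.0, -0.4, -5.0]
width: 0.155
grip_force: 30.0
```

Emit:
move_arm(steps=[{"delta_rot": [0, 0, 0], "slide": [0, -0.03, 0], "grip": 1}])

```text
clock: 14.8
tool_pos: [0.5257, 0.2499, 0.3196]
tool_rot: [-1.813, -2.566, 0.0]
contact_force: [-0.6, -0.3, -3.8]
width: 0.157
grip_force: 30.0
```

```bash
python3 loc.py
```

```text
t 14.8 lx 0.0295 ly 0.0015 z 0.3196 edge 0.0803 yaw 19.51 [-0.5805 -0.3392 -3.765 ] [-0.0673  0.0229  0.0146]
```

Emit:
move_arm(steps=[{"delta_rot": [0, 0, 0], "slide": [0, -0.03, 0], "grip": 1}])

```text
clock: 14.9
tool_pos: [0.5251, 0.2496, 0.3197]
tool_rot: [-1.813, -2.566, -0.0]
contact_force: [-0.2, -1.1, -4.1]
width: 0.163
grip_force: 30.0
```

Emit:
move_arm(steps=[{"delta_rot": [0, 0, 0], "slide": [0, -0.03, 0], "grip": 1}])

```text
clock: 15.0
tool_pos: [0.5243, 0.2494, 0.3196]
tool_rot: [-1.813, -2.566, 0.0]
contact_force: [-0.0, 0.2, -3.8]
width: 0.16
grip_force: 30.0
```

Emit:
move_arm(steps=[{"delta_rot": [0, 0, 0], "slide": [0, -0.03, 0], "grip": 1}])

```text
clock: 15.1
tool_pos: [0.5236, 0.2491, 0.3197]
tool_rot: [-1.813, -2.566, -0.0]
contact_force: [-0.2, 0.4, -5.1]
width: 0.157
grip_force: 30.0
```

```bash
python3 loc.py
```

```text
t 15.1 lx 0.0273 ly 0.0015 z 0.3197 edge 0.0804 yaw 19.51 [-0.1884  0.3692 -5.0919] [-0.0592  0.0512  0.0049]
```

Emit:
move_arm(steps=[{"delta_rot": [0, 0, 0], "slide": [0, -0.02, 0], "grip": 1}])

```text
clock: 15.2
tool_pos: [0.5232, 0.2489, 0.3196]
tool_rot: [-1.813, -2.566, 0.0]
contact_force: [0.0, -0.0, -4.9]
width: 0.155
grip_force: 30.0
```

Emit:
move_arm(steps=[{"delta_rot": [0, 0, 0], "slide": [0, -0.02, 0], "grip": 1}])

```text
clock: 15.3
tool_pos: [0.5227, 0.2487, 0.3197]
tool_rot: [-1.813, -2.566, -0.0]
contact_force: [0.5, 0.4, -4.1]
width: 0.156
grip_force: 30.0
```

Emit:
move_arm(steps=[{"delta_rot": [0, 0, 0], "slide": [0, -0.02, 0], "grip": 1}])

```text
clock: 15.4
tool_pos: [0.5222, 0.2487, 0.3196]
tool_rot: [-1.813, -2.566, -0.0]
contact_force: [-0.3, -0.9, -4.5]
width: 0.157
grip_force: 30.0
```

Emit:
move_arm(steps=[{"delta_rot": [0, 0, 0], "slide": [0, -0.02, 0], "grip": 1}])

```text
clock: 15.5
tool_pos: [0.5218, 0.2484, 0.3197]
tool_rot: [-1.813, -2.566, -0.0]
contact_force: [-0.0, -0.3, -4.5]
width: 0.162
grip_force: 30.0
```

```bash
python3 loc.py
```

```text
t 15.5 lx 0.0253 ly 0.0015 z 0.3197 edge 0.0804 yaw 19.51 [-0.0479 -0.2981 -4.5382] [-0.0249  0.0213  0.0225]
```

Emit:
move_arm(steps=[{"delta_rot": [0, 0, 0], "slide": [0, -0.02, 0], "grip": 1}])

```text
clock: 15.6
tool_pos: [0.5213, 0.2483, 0.3197]
tool_rot: [1.813, 2.566, 0.0]
contact_force: [0.1, -0.3, -3.7]
width: 0.157
grip_force: 30.0
```

Emit:
move_arm(steps=[{"delta_rot": [0, 0, 0], "slide": [0, -0.02, 0], "grip": 1}])

```text
clock: 15.7
tool_pos: [0.5208, 0.2481, 0.3197]
tool_rot: [-1.813, -2.566, 0.0]
contact_force: [-0.3, -0.7, -3.8]
width: 0.16
grip_force: 30.0
```

Emit:
move_arm(steps=[{"delta_rot": [0, 0, 0], "slide": [0, -0.02, 0], "grip": 1}])

```text
clock: 15.8
tool_pos: [0.5205, 0.248, 0.3197]
tool_rot: [1.813, 2.565, 0.001]
contact_force: [1.0, 0.3, -5.5]
width: 0.156
grip_force: 30.0
```

```bash
python3 loc.py
```

```text
t 15.8 lx 0.0240 ly 0.0015 z 0.3197 edge 0.0804 yaw 19.51 [ 1.0109  0.2688 -5.5487] [ 0.0796 -0.2658  0.0198]
```

Emit:
move_arm(steps=[{"delta_rot": [0, 0, 0], "slide": [0, -0.01, 0.04], "grip": 1}, {"delta_rot": [0, 0, 0], "slide": [0, 0, 0.04], "grip": 1}, {"delta_rot": [0, 0, 0], "slide": [0, 0, 0.04], "grip": 1}])

```text
clock: 16.1
tool_pos: [0.5204, 0.248, 0.3168]
tool_rot: [1.813, 2.565, 0.001]
contact_force: [1.6, 0.5, -3.8]
width: 0.159
grip_force: 30.0
```

Emit:
move_arm(steps=[{"delta_rot": [0, 0, 0], "slide": [0, 0, 0.04], "grip": 1}, {"delta_rot": [0, 0, 0], "slide": [0, 0, 0.04], "grip": 1}])

```text
clock: 16.3
tool_pos: [0.5204, 0.248, 0.3147]
tool_rot: [1.813, 2.565, 0.001]
contact_force: [2.1, 1.0, -3.9]
width: 0.159
grip_force: 30.0
```

```bash
python3 loc.py
```

```text
t 16.3 lx 0.0239 ly 0.0015 z 0.3147 edge 0.0754 yaw 19.51 [ 2.0739  1.0022 -3.8836] [ 0.0982 -0.5451  0.0658]
```

Emit:
move_arm(steps=[{"delta_rot": [0, 0, 0], "slide": [0, 0, 0.03], "grip": 1}])

```text
clock: 16.4
tool_pos: [0.5204, 0.248, 0.314]
tool_rot: [1.813, 2.565, 0.001]
contact_force: [2.8, 0.2, -2.7]
width: 0.16
grip_force: 30.0
```

Emit:
move_arm(steps=[{"delta_rot": [0, 0, 0], "slide": [0, 0, 0.03], "grip": 1}])

```text
clock: 16.5
tool_pos: [0.5204, 0.248, 0.3133]
tool_rot: [1.813, 2.565, 0.001]
contact_force: [1.8, 1.7, -3.8]
width: 0.153
grip_force: 30.0
```

Emit:
move_arm(steps=[{"delta_rot": [0, 0, 0], "slide": [0, 0, 0.03], "grip": 1}])

```text
clock: 16.6
tool_pos: [0.5204, 0.248, 0.3125]
tool_rot: [1.813, 2.565, 0.001]
contact_force: [2.7, 0.3, -3.6]
width: 0.156
grip_force: 30.0
```

Emit:
move_arm(steps=[{"delta_rot": [0, 0, 0], "slide": [0, 0, 0.03], "grip": 1}])

```text
clock: 16.7
tool_pos: [0.5204, 0.248, 0.3118]
tool_rot: [1.813, 2.565, 0.001]
contact_force: [1.7, 0.8, -2.7]
width: 0.161
grip_force: 30.0
```

```bash
python3 loc.py
```

```text
t 16.7 lx 0.0239 ly 0.0015 z 0.3118 edge 0.0725 yaw 19.51 [ 1.6615  0.7539 -2.6899] [ 0.2909 -0.7322  0.0729]
```

Emit:
move_arm(steps=[{"delta_rot": [0, 0, 0], "slide": [0, 0, 0.02], "grip": 1}])

```text
clock: 16.8
tool_pos: [0.5204, 0.248, 0.3112]
tool_rot: [1.813, 2.565, 0.001]
contact_force: [2.8, 1.7, -3.0]
width: 0.154
grip_force: 30.0
```

Emit:
move_arm(steps=[{"delta_rot": [0, 0, 0], "slide": [0, 0, 0.02], "grip": 1}])

```text
clock: 16.9
tool_pos: [0.5204, 0.248, 0.3108]
tool_rot: [1.813, 2.565, 0.001]
contact_force: [2.9, 0.9, -3.2]
width: 0.151
grip_force: 30.0
```

```bash
python3 loc.py
```

```text
t 16.9 lx 0.0239 ly 0.0015 z 0.3108 edge 0.0715 yaw 19.51 [ 2.874   0.9397 -3.2441] [ 0.1977 -0.8482  0.0447]
```

Emit:
move_arm(steps=[{"delta_rot": [0, 0, 0], "slide": [0, 0.015, 0.03], "grip": 1}])

```text
clock: 17.0
tool_pos: [0.5205, 0.248, 0.3099]
tool_rot: [-1.813, -2.566, -0.0]
contact_force: [2.3, 1.5, -2.6]
width: 0.156
grip_force: 30.0
```

Emit:
move_arm(steps=[{"delta_rot": [0, 0, 0], "slide": [0, 0, 0.03], "grip": 1}])

```text
clock: 17.1
tool_pos: [0.5205, 0.248, 0.3091]
tool_rot: [-1.813, -2.566, 0.0]
contact_force: [2.5, 0.7, -3.1]
width: 0.155
grip_force: 30.0
```

Emit:
move_arm(steps=[{"delta_rot": [0, 0, 0], "slide": [0, 0, 0.03], "grip": 1}])

```text
clock: 17.2
tool_pos: [0.5205, 0.248, 0.3083]
tool_rot: [1.813, 2.566, 0.0]
contact_force: [2.1, 1.4, -3.1]
width: 0.155
grip_force: 30.0
```

Emit:
move_arm(steps=[{"delta_rot": [0, 0, 0], "slide": [0, 0, 0.03], "grip": 1}])

```text
clock: 17.3
tool_pos: [0.5205, 0.248, 0.3076]
tool_rot: [1.813, 2.566, 0.0]
contact_force: [2.9, 0.7, -2.7]
width: 0.158
grip_force: 30.0
```

```bash
python3 loc.py
```

```text
t 17.3 lx 0.0240 ly 0.0015 z 0.3076 edge 0.0683 yaw 19.51 [ 2.9089  0.7171 -2.7057] [ 0.2142 -0.7833  0.0078]
```

Emit:
move_arm(steps=[{"delta_rot": [0, 0, 0], "slide": [0, 0, 0.02], "grip": 1}])

```text
clock: 17.4
tool_pos: [0.5205, 0.248, 0.3071]
tool_rot: [-1.813, -2.566, -0.0]
contact_force: [3.3, 0.7, -2.4]
width: 0.155
grip_force: 30.0
```

Emit:
move_arm(steps=[{"delta_rot": [0, 0, 0], "slide": [0, 0, 0.02], "grip": 1}])

```text
clock: 17.5
tool_pos: [0.5205, 0.248, 0.3066]
tool_rot: [1.813, 2.566, 0.0]
contact_force: [3.3, 1.4, -2.5]
width: 0.157
grip_force: 30.0
```

Emit:
move_arm(steps=[{"delta_rot": [0, 0, 0], "slide": [0, 0, 0.02], "grip": 1}])

```text
clock: 17.6
tool_pos: [0.5205, 0.248, 0.3061]
tool_rot: [1.813, 2.566, 0.0]
contact_force: [2.3, 0.9, -2.4]
width: 0.156
grip_force: 30.0
```

Emit:
move_arm(steps=[{"delta_rot": [0, 0, 0], "slide": [0, 0, 0.02], "grip": 1}])

```text
clock: 17.7
tool_pos: [0.5205, 0.248, 0.3056]
tool_rot: [1.813, 2.566, 0.0]
contact_force: [3.5, 1.7, -2.9]
width: 0.158
grip_force: 30.0
```

```bash
python3 loc.py
```

```text
t 17.7 lx 0.0240 ly 0.0015 z 0.3056 edge 0.0663 yaw 19.51 [ 3.4963  1.6982 -2.8532] [ 0.2201 -0.739   0.1099]
```

Emit:
move_arm(steps=[{"delta_rot": [0, 0, 0], "slide": [0, 0.01, 0.02], "grip": 1}])

```text
clock: 17.8
tool_pos: [0.5206, 0.248, 0.305]
tool_rot: [-1.813, -2.565, 0.0]
contact_force: [1.7, 0.5, -3.1]
width: 0.16
grip_force: 30.0
```

Emit:
move_arm(steps=[{"delta_rot": [0, 0, 0], "slide": [0, 0, 0.02], "grip": 1}])

```text
clock: 17.9
tool_pos: [0.5206, 0.2481, 0.3046]
tool_rot: [-1.813, -2.565, 0.0]
contact_force: [1.8, 0.5, -0.5]
width: 0.153
grip_force: 30.0
```

Emit:
move_arm(steps=[{"delta_rot": [0, 0, 0], "slide": [0, 0, 0.02], "grip": 1}])

```text
clock: 18.0
tool_pos: [0.5207, 0.248, 0.3045]
tool_rot: [-1.813, -2.565, 0.0]
contact_force: [0.2, -0.4, 2.1]
width: 0.159
grip_force: 30.0
```

Emit:
move_arm(steps=[{"delta_rot": [0, 0, 0], "slide": [0, 0, 0.02], "grip": 1}])

```text
clock: 18.1
tool_pos: [0.5208, 0.2481, 0.3043]
tool_rot: [-1.813, -2.565, -0.0]
contact_force: [-0.9, -0.2, 7.1]
width: 0.156
grip_force: 30.0
```

```bash
python3 loc.py
```

```text
t 18.1 lx 0.0242 ly 0.0014 z 0.3043 edge 0.0650 yaw 19.50 [-0.9253 -0.2367  7.0723] [-0.211   0.3072  0.0178]
```

Emit:
move_arm(steps=[{"delta_rot": [0, 0, 0], "slide": [0, 0, -0.02], "grip": 1}, {"delta_rot": [0, 0, 0], "slide": [0, 0, 0], "grip": 1}])

```text
clock: 18.3
tool_pos: [0.5207, 0.2481, 0.3044]
tool_rot: [-1.813, -2.565, -0.0]
contact_force: [0.3, -0.3, 3.5]
width: 0.159
grip_force: 30.0
```

```bash
python3 loc.py
```

```text
t 18.3 lx 0.0242 ly 0.0015 z 0.3044 edge 0.0651 yaw 19.51 [ 0.2709 -0.3339  3.4502] [-0.1212  0.0369  0.0644]
```

Seated on the screw with the load nearly neutral; open gently.

Emit:
move_arm(steps=[{"delta_rot": [0, 0, 0], "slide": [0, 0, 0], "grip": 0.82}, {"delta_rot": [0, 0, 0], "slide": [0, 0, 0], "grip": 0.8}, {"delta_rot": [0, 0, 0], "slide": [0, 0, 0], "grip": 0.78}, {"delta_rot": [0, 0, 0], "slide": [0, 0, 0], "grip": 0.75}, {"delta_rot": [0, 0, 0], "slide": [0, 0, 0], "grip": 0.65}, {"delta_rot": [0, 0, 0], "slide": [0, 0, 0], "grip": 0.5}, {"delta_rot": [0, 0, 0], "slide": [0, 0, 0], "grip": 0.4}, {"delta_rot": [0, 0, 0], "slide": [0, 0, 0], "grip": 0.4}])

```text
clock: 19.1
tool_pos: [0.5208, 0.2481, 0.3042]
tool_rot: [-1.813, -2.566, -0.0]
contact_force: [-0.5, -0.2, 0.4]
width: 0.57
grip_force: 0.0
```

Emit:
move_arm(steps=[{"delta_rot": [0, 0, 0], "slide": [0, 0, -0.2], "grip": 0.4}, {"delta_rot": [0, 0, 0], "slide": [0, 0, -0.4], "grip": 0.4}, {"delta_rot": [0, 0, 0], "slide": [0, 0, -0.6], "grip": 0.4}, {"delta_rot": [0, 0, 0], "slide": [0, 0, -0.8], "grip": 0.4}, {"delta_rot": [0, 0, 0], "slide": [0, 0, -0.8], "grip": 0.4}, {"delta_rot": [0, 0, 0], "slide": [0, 0, -0.8], "grip": 0.4}, {"delta_rot": [0, 0, 0], "slide": [0, 0, -0.8], "grip": 0.4}, {"delta_rot": [0, 0, 0], "slide": [0, 0, 0], "grip": 0.4}])

```text
clock: 19.9
tool_pos: [0.5219, 0.2482, 0.4177]
tool_rot: [1.812, 2.564, 0.009]
contact_force: [-0.8, 0.1, -0.7]
width: 0.6
grip_force: 0.0
```

```bash
python3 loc.py; python3 - <<'E'
from h import *
s=manip.read_camera("scene")
cv2.imwrite("pics/c6.png",cv2.resize(s[205:325,290:385],(475,600),interpolation=cv2.INTER_CUBIC))
E
```

```text
t 19.9 lx 0.0254 ly 0.0012 z 0.4177 edge 0.1784 yaw 19.49 [-0.7719  0.0586 -0.6532] [-0.0688  0.0338  0.0087]
```

View pics/c6.png

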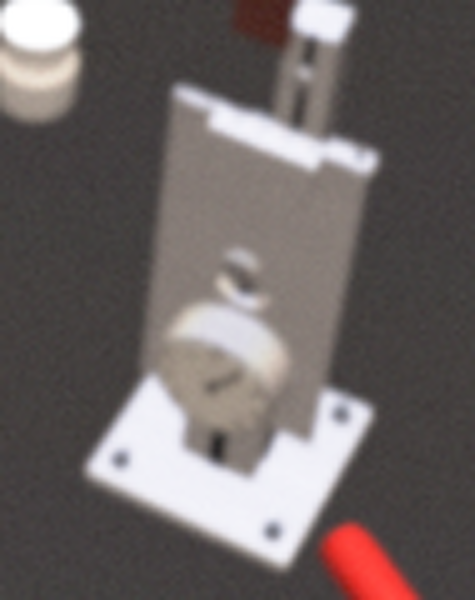

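The plate hangs upright, with the screw head showing at the top of the keyhole around (240,265) in the crop. The gripper is clear of it.

Emit:
move_arm(steps=[{"delta_rot": [0, 0, 0], "slide": [0, 0, 0], "grip": 0.4}, {"delta_rot": [0, 0, 0], "slide": [0, 0, 0], "grip": 0.4}, {"delta_rot": [0, 0, 0], "slide": [0, 0, 0], "grip": 0.4}, {"delta_rot": [0, 0, 0], "slide": [0, 0, 0], "grip": 0.4}, {"delta_rot": [0, 0, 0], "slide": [0, 0, 0], "grip": 0.4}])

```text
clock: 20.45
tool_pos: [0.5207, 0.2481, 0.4138]
tool_rot: [-1.813, -2.566, 0.001]
contact_force: [-0.5, 0.3, 0.1]
width: 0.598
grip_force: 0.0
```

```bash
python3 -c "
from station import manip
print(manip.job_done())"
```

```text
the job is handed in; nothing more can be done
None
```

The gauge plate is hanging upright on the upright's screw with the slot home and the gripper clear; I handed the job in at about 20 s on the clock, but the hand-in returned no verdict.

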